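Fit the U-bolt over the pipe

ROBOT

A 7-joint arm with a two-finger parallel gripper is mounted at the origin on the work surface. World frame = base frame: x ahead of the robot, y to its left, z up, the work surface at z = 0. Lengths are in m, angles in rad, forces in N, time in s.
With the tool pointing down it reaches from about 0.4 to 0.875 m from the base axis. Payload 4.4 kg.
Tool frame: the origin (TCP) lies on the centre line of the jaws, within the pads' length; the fingertips stand 19 mm ahead of it and the grasp point (between the pads) is the TCP; x points along the fingers, y is the direction in which the jaws open and shut, and the axes are right-handed (so a half turn about x gives the same grasp; the last joint's range is limited). The gripper opens to 85 mm and grips with 20 to 120 N. Pads are 22 mm wide; open, the fingers measure 114 mm over their backs; the gripper's body (76 mm by 85 mm) begins 54 mm behind the grasp point. The pads swing forward as they close: fully open they stand 13 mm farther back than shut.
Start: joints at [-1.231, 0.628, 0.038, 1.517, -0.027, 0.996, -0.02], TCP at [0.257, 0.597, 0.25] pointing down, gripper open.
Joint ranges: [-3.06, 3.06], [-0.37, 2.12], [-1.25, 1.32], [0.18, 2.47], [-1.1, 4.24], [0.23, 1.98], [-2.94, 2.94]. Speed limits (rad/s): [2.57, 2.57, 3.14, 3.14, 3.14, 3.14, 3.14].

INTERFACE

Orientations are given as a rotation vector (axis times angle).
In Python, from station import bot gives the robot as it stands. Calls block until the motion is done:
- bot.reach(position, orientation): joint-space move of the TCP to a pose.
- bot.move_straight(position, rate=0.15, frame=None, until_force=None): straight line of the TCP; frame=None keeps the orientation; rate is the mean speed in m/s. With until_force (N) it stops when the force on the tool has changed by that much, and returns True; else False.
- bot.goto_joints(angles): joint-space move.
- bot.command_gripper(opening, force=None): finger opening in m; force is the grip in N (None keeps the last); returns when the fingers have stopped.
- bot.pause(seconds).
- bot.ik(position, orientation): joint angles nearest the present ones, or None.
- bot.get_state(): the state.
- bot.grab_frame(name): name is "scene" or "top" or "wrist"; returns (picture, depth): 400x640x3 uint8, blue, green, red; 400x640 float32, m along the optical axis (not along the pixel's ray), 0 where there is no reading.
- bot.camera_params(name): a dict with "camera_matrix" (3x3 intrinsics, pixels), "world_to_cam" (4x4, takes a point from world to camera coordinates); the wrist camera has in their place "mount" (4x4, takes a point from camera to tool coordinates, whose origin is the TCP and whose axes are the tool frame's). Camera axes: x right, y up, looking along -z (the intrinsics and any distortion apply to the point x, -y, -z); pixel columns grow to the right and rows downward; lengths in m; the calibration is good to about 2 mm. A picture is of the moment at which its call begins: read the wrist's pose just before it. camera_params takes no time and is no camera call.
A pose or a line that the arm cannot do raises bot.IKError and nothing moves.
- bot.close_job(): hands the job in, once; it reports no verdict.
Trained networks look in the newest picture that a camera, given by its name, has taken for a name from the list of things; names that differ only in an ending like _2 or _b are one class to them, and where a whole thing is asked for, a point or a joint stands for the part that bears it (a point fixed in the world has none). Each returns a list of dicts, best first, with "p" (0 to 1); they miss things now and then, are a little off and sometimes report something else, mostly with a low value. They report only what shows in the picture. A call takes as long as a camera call. They do not tell look-alikes from the thing itself.
- bot.spot_in(target, camera): "box" ([left, top, right, bottom] as shares, 0 to 1, of the picture: columns of its width, rows of its height, round what is visible of it).
- bot.regions_of(target, camera): "pixels" (400x640 bool, what is visible of it) and "box" ([left, top, right, bottom] as shares, 0 to 1, of the picture: columns of its width, rows of its height, round what is visible of it).
- bot.place_of(target, camera): "centre" ([column, row] as shares, 0 to 1, of the picture: columns of its width, rows of its height: a listed point, or the origin of a listed thing).
The state is a dict: "t": time; "joint_pos": joint angles; "qvel": joint speeds; "joint_efforts": joint torques, N m; "tcp_pos": TCP position; "orientation": TCP orientation; "contact_force": force on the tool from outside, world axes, zero at the start; "moment": the same for the moment, N m; "finger_gap": finger opening in m.
Only numpy, scipy, OpenCV 4.12 (cv2) and the standard library are available. Lean on these libraries where they do the work, as an engineer would, in place of code of your own. Each camera call takes 0.05 s, during which the arm holds its last target.

TASK

Take the middle-sized, brass-coloured U-bolt out of the green rack and lower it over the middle of the pipe on the blue bracket, one leg on each side of the pipe and each through its own hole in the plate, until the crown hangs on the pipe. Do not drop it, let go of it there, and leave the narrow and the wide U-bolt standing in the rack.

Things in the scene. Friction and masses are not known exactly. Their poses are not given: they have to be found in the camera images.
- ubolt_mid (a point): Centre (half-way up, between the legs) of the brass-coloured U-bolt to fit: 10 mm round bar, 98 mm high, legs 50 mm between centres (60 outside, 40 inside), straight for the lower 68 mm, half-round crown above; about 0.14 kg. x from leg to leg, z up. Stands legs down, loosely, leg ends 10 mm above the bench, in a rack slot. Pinch it from above, across both legs above their middle or by the crown.
- bracket: Fixed blue bracket. Origin on the bench below mid-pipe; x along pipe, z up. Plate 120 (x) by 100 mm (y), top at 60 mm, 8 mm thick: fingers stay above it. Holes 30 (x) by 26 mm (y) at x = 0, y = +25 and -25 mm. Pipe 22 mm thick, 200 long, top at 106 mm; saddles at x = +-45 mm. Fitted, crown on pipe: the U-bolt's centre is 67 mm up, leg ends 18 mm up, its x along the bracket's y (either way round).
- narrow_mid (a point): Centre (half-way up) of the narrow bright-steel U-bolt, to be left alone: 10 mm bar, 85 mm high, legs 28 mm between centres, too narrow for the pipe. Axes as the other U-bolts. The fixed green rack is 134 mm (U-bolts' x) by 216 mm, 45 mm high, with three parallel slots 70 mm apart, 35 mm deep, one U-bolt in each, in any order.
- wide_mid (a point): Centre (half-way up) of the wide dark-steel U-bolt, to be left alone: 10 mm bar, 108 mm high, legs 74 mm between centres, too wide for the holes. Axes as the other U-bolts. Stands in another slot of the rack, its crown 118 mm above the bench.
Things that resemble listed ones, but are neither listed nor needed, are in the scene too. There is more than one size of the part that bears ubolt_mid; the job needs the largest.

How it is judged:
At the end, for the whole second after the job is handed in: The brass-coloured U-bolt hangs at rest on the pipe, a leg through each hole: centre less than 77 mm above the bench (home 67), within 15 mm of the pipe's middle along and across, upright within 0.35 rad, leg-to-leg line within 0.45 rad of square to the pipe (x of ubolt_mid in the frame of bracket between -0.015 and 0.015 m and y of ubolt_mid in the frame of bracket between -0.015 and 0.015 m and z of ubolt_mid in the frame of bracket below 0.077 m and angle between ubolt_mid's own z axis and vertical below 0.35 rad and angle between the x axis of ubolt_mid and the y axis of bracket, either way round below 0.45 rad and linear speed of ubolt below 0.03 m/s); the robot touches nothing.
It fails at once if the narrow or the wide U-bolt is shifted by more than 30 mm (distance of any of narrow_mid, wide_mid from where it was at the start of the episode above 0.03 m).
It fails at once if the U-bolt is dropped (moves faster than 0.65 m/s, a fall of about 20 mm, with no finger on it) (linear speed of ubolt above 0.65 m/s and contact force between ubolt and the fingers below 0.05 N).
It also fails if it takes over 35 s, if anything falls off the work surface, if the arm or the gripper's body presses on something with over 40 N, if the wrist force passes 120 N, or if a joint passes its speed limit or range.

## Working session

There is one attempt and no reset: what is moved stays moved. The work goes in short steps, each a Python script; the robot and the scene stay as the last script left them, time stands still between calls to the robot, and variables do not carry over. Pictures are saved under pics/ and viewed, and the job is handed in when it is done.

```bash
ls; mkdir -p pics; cat > h.py <<'E'
from station import bot
import numpy as np, cv2
def save(im,n): cv2.imwrite('pics/'+n+'.png',im)
def world(cam,u,v,d):
    p=bot.camera_params(cam);K=np.array(p['camera_matrix'])
    u=np.asarray(u,float);v=np.asarray(v,float);d=np.asarray(d,float)
    x=(u-K[0,2])/K[0,0]*d;y=(v-K[1,2])/K[1,1]*d
    c=np.stack([x,-y,-d,np.ones_like(d)],-1)
    return (c@np.linalg.inv(np.array(p['world_to_cam'])).T)[...,:3]
E
python3 - <<'E'
from h import *
for c in('scene','top'):
    im,d=bot.grab_frame(c);save(im,c+'0');np.save(c+'0.npy',d)
    print(c,{k:np.round(v,3).tolist() if not isinstance(v,str) else v for k,v in bot.camera_params(c).items()})
    for t in('ubolt_mid','bracket','narrow_mid','wide_mid'):
        for r in bot.place_of(t,c)[:4]: print(t,round(r['p'],2),np.round(np.array(r['centre'])*[640,400],1))
s=bot.get_state();print(s['t'],s['orientation'],s['tcp_pos'],s['finger_gap'])
E
```

```text
pics
scene {'camera_matrix': [[418.618, 0.0, 319.681], [0.0, 418.618, 199.926], [0.0, 0.0, 1.0]], 'world_to_cam': [[-0.886, 0.463, -0.006, 0.476], [-0.292, -0.549, 0.783, 0.127], [0.36, 0.695, 0.622, -1.322], [0.0, 0.0, 0.0, 1.0]]}
ubolt_mid 0.74 [374.6 251.4]
ubolt_mid 0.64 [439.9 308.4]
ubolt_mid 0.43 [308.9 276.5]
bracket 0.86 [273.2 168.7]
narrow_mid 0.7 [361.8 233.5]
wide_mid 0.73 [384.5 275.5]
wide_mid 0.44 [360.6 235.8]
top {'camera_matrix': [[519.777, 0.0, 323.006], [0.0, 519.777, 198.891], [0.0, 0.0, 1.0]], 'world_to_cam': [[0.016, -1.0, 0.016, 0.02], [0.996, 0.017, 0.09, -0.585], [-0.09, 0.015, 0.996, -1.425], [0.0, 0.0, 0.0, 1.0]]}
ubolt_mid 0.48 [242.9 216.7]
ubolt_mid 0.46 [181.1 234.5]
ubolt_mid 0.37 [251.8 166.7]
bracket 0.57 [421.3 209.2]
narrow_mid 0.59 [266.6 222.8]
wide_mid 0.46 [219.4 210.1]
0.5 [ 0.31830311  1.54732468 -0.3183312 ] [0.25654427 0.59722835 0.25027637] 0.08554565934060786
```

View pics/scene0.png

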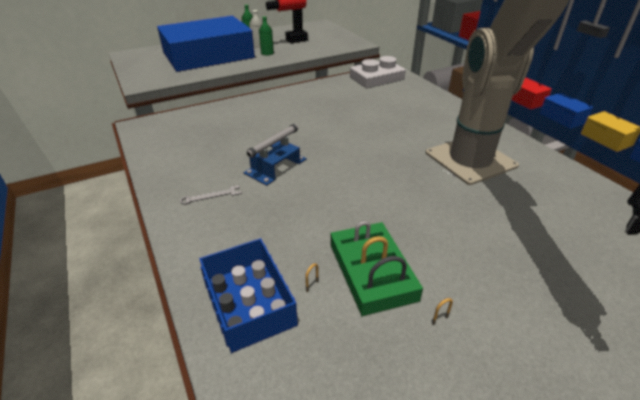

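View pics/top0.png

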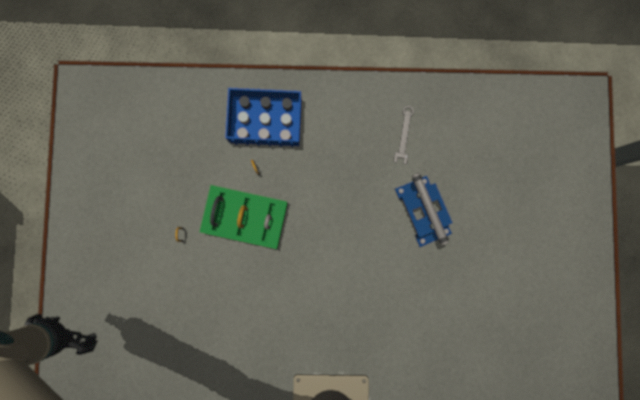

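```bash
python3 - <<'E'
import cv2
a=cv2.imread('pics/scene0.png')[190:350,280:480];cv2.imwrite('pics/scrop.png',cv2.resize(a,None,fx=3.7,fy=3.7,interpolation=2))
a=cv2.imread('pics/top0.png')[140:260,150:310];cv2.imwrite('pics/tcrop.png',cv2.resize(a,None,fx=4.8,fy=4.8,interpolation=2))
E
```

```text
(no output)
```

View pics/scrop.png

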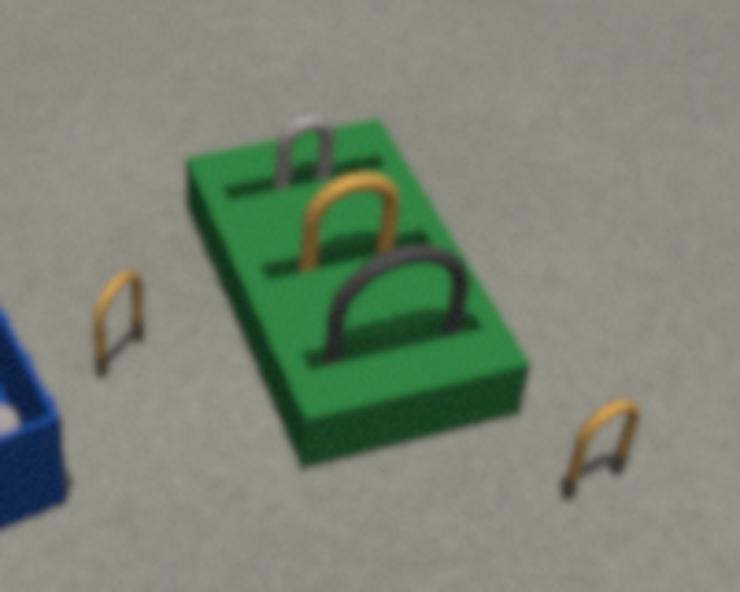

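```bash
python3 - <<'E'
from h import *
im=cv2.imread('pics/top0.png');d=np.load('top0.npy')
hsv=cv2.cvtColor(im,cv2.COLOR_BGR2HSV)
v,u=np.mgrid[0:400,0:640]
W=world('top',u,v,d)
roi=lambda a,b,c,e:(u>=a)&(u<b)&(v>=c)&(v<e)
# heights in rack
g=roi(195,295,178,255)&(d>0)
green=g&(hsv[...,0]>45)&(hsv[...,0]<75)&(hsv[...,1]>100)
print('rack z',np.median(W[green][:,2]))
rect=cv2.minAreaRect(W[green&(abs(W[...,2]-.045)<.012)][:,:2].astype(np.float32)*1000);print(rect)
tall=g&(W[...,2]>.065)
n,l,s,c=cv2.connectedComponentsWithStats(tall.astype(np.uint8))
for i in range(1,n):
    if s[i,4]>8:
        p=W[l==i];r=cv2.minAreaRect(p[:,:2].astype(np.float32)*1000)
        print(s[i],np.round(c[i]),p.mean(0).round(4),p[:,2].max().round(4),r)
b=roi(390,460,168,255)&(d>0)
pipe=b&(W[...,2]>.09)
p=W[pipe];print('pipe',p.mean(0),p[:,2].max(),cv2.minAreaRect(p[:,:2].astype(np.float32)*1000))
pl=b&(abs(W[...,2]-.06)<.012)
p=W[pl];print('plate',len(p),p.mean(0),cv2.minAreaRect(p[:,:2].astype(np.float32)*1000))
E
```

```text
rack z 0.04595984860889035
((530.6489868164062, 247.4596710205078), (216.6029052734375, 131.53387451171875), 78.6329574584961)
[211 195  12  31 132] [215. 209.] [0.545  0.3147 0.1062] 0.1238 ((544.7567749023438, 315.1607666015625), (10.653666496276855, 82.75474548339844), 79.77677917480469)
[238 205   9  22  87] [241. 215.] [0.5308 0.2463 0.1011] 0.1129 ((530.8707885742188, 247.03077697753906), (10.056844711303711, 57.1298942565918), 78.06735229492188)
[265 214   6  14  54] [267. 221.] [0.5183 0.1778 0.0906] 0.0989 ((518.6862182617188, 178.4470977783203), (9.99097728729248, 35.94010925292969), 79.17156982421875)
pipe [ 0.55713772 -0.25376482  0.1047075 ] 0.11514675673401675 ((558.25048828125, -254.67462158203125), (200.28610229492188, 27.031352996826172), 23.227005004882812)
plate 1081 [ 0.55703887 -0.25244636  0.06112251] ((558.3408813476562, -255.32618713378906), (120.26277160644531, 102.4016342163086), 23.63774299621582)
```

Three brass U-bolts are visible. Scene pixels: rack middle slot (374,251), loose at (309,276), loose at (440,308). The one in the rack (top view 241,215) fits. It stands in the slot between the dark-wide and steel-narrow bolts, it is the largest (57 mm span, crown about 110 mm up), and the crop confirms it. The bracket's pipe is at top (430,209), running at about 23.4°. The pipe and plate fits agree within 1 mm.

```bash
cat >> h.py <<'E'
from scipy.spatial.transform import Rotation as Ro
def ori(deg):
    a=np.radians(deg);x=np.array([0,0,-1.]);y=np.array([np.cos(a),np.sin(a),0]);return Ro.from_matrix(np.stack([x,y,np.cross(x,y)],1)).as_rotvec()
U=np.array([.531,.2472]);UY=-11.3
B=np.array([.5583,-.2548]);BY=23.4-90
E
python3 - <<'E'
from h import *
print(bot.get_state()['t'],Ro.from_rotvec(bot.get_state()['orientation']).as_matrix().round(2))
for k in(0,180):
    for p,y in((U,UY),(B,BY)):
        for z in (.2,.08):
            q=bot.ik([*p,z],ori(y+k));print(k,y,z,None if q is None else np.round(q,2))
E
```

```text
0.5 [[-0.    0.39  0.92]
 [-0.    0.92 -0.39]
 [-1.   -0.   -0.  ]]
0 -11.3 0.2 [-0.71  0.62  0.35  1.76 -0.28  0.81 -0.42]
0 -11.3 0.08 [-0.62  0.78  0.22  1.84 -0.3   0.56 -0.4 ]
0 -66.6 0.2 [-0.04  0.74  0.73  1.69 -0.59  0.94 -0.24]
0 -66.6 0.08 [ 0.12  0.84  0.44  1.76 -0.54  0.66 -0.3 ]
180 -11.3 0.2 [-0.21  0.63 -0.43  1.75  0.34  0.84  2.15]
180 -11.3 0.08 [-0.24  0.8  -0.4   1.83  0.5   0.62  2.01]
180 -66.6 0.2 [ 0.4   0.63 -0.03  1.68  0.02  0.84  2.34]
180 -66.6 0.08 [ 0.54  0.81 -0.26  1.75  0.32  0.63  2.08]
```

```bash
python3 - <<'E'
from h import *
bot.reach([*U,.22],ori(UY))
s=bot.get_state();im,d=bot.grab_frame('wrist');save(im,'w1')
p=bot.camera_params('wrist');K=np.array(p['camera_matrix']);M=np.array(p['mount'])
T=np.eye(4);T[:3,:3]=Ro.from_rotvec(s['orientation']).as_matrix();T[:3,3]=s['tcp_pos']
v,u=np.mgrid[0:400,0:640]
c=np.stack([(u-K[0,2])/K[0,0]*d,-(v-K[1,2])/K[1,1]*d,-d,np.ones_like(d)],-1)
W=(c@(T@M).T)[...,:3]
m=(d>0)&(W[...,2]>.085)&(W[...,2]<.125)&(np.hypot(W[...,0]-U[0],W[...,1]-U[1])<.045)
w=W[m];print(m.sum(),s['t'],s['tcp_pos'],w[:,2].max() if m.any() else '',cv2.minAreaRect(w[:,:2].astype(np.float32)*1000) if m.any() else '')
E
```

```text
990 2.1333 [0.53025554 0.24937386 0.21991808] 0.10793734080944012 ((529.596435546875, 249.6101837158203), (10.09448528289795, 56.914817810058594), 78.90174102783203)
```

View pics/w1.png

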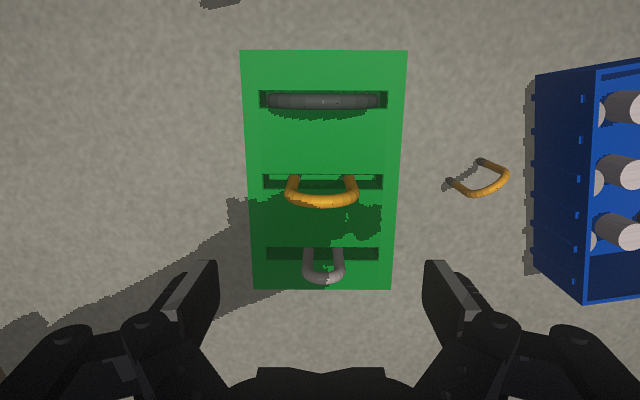

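The wrist view shows the brass crown at (321,195), between the dark bolt (323,101) and the steel one (323,270). The measured centre agrees with the top view within 2.5 mm. I'll descend and grip.

```bash
python3 - <<'E'
from h import *
P=np.array([.5303,.2484])
print(bot.move_straight([*P,.078],rate=.1,frame=ori(-11.3),until_force=15))
s=bot.get_state();print(s['t'],s['tcp_pos'],s['contact_force'])
bot.command_gripper(.03,force=45)
s=bot.get_state();print(s['t'],s['finger_gap'],s['tcp_pos'],s['contact_force'])
im,d=bot.grab_frame('scene');save(cv2.resize(im[190:350,280:480],None,fx=3.5,fy=3.5,interpolation=2),'s2')
E
```

```text
False
3.75 [0.53072374 0.24860402 0.07861418] [-0.05202847  0.30732816 -0.0316456 ]
4.125 0.057738297346632814 [0.5306015  0.24871963 0.07890624] [-0.10859456 -0.53182139  5.55105745]
```

View pics/s2.png

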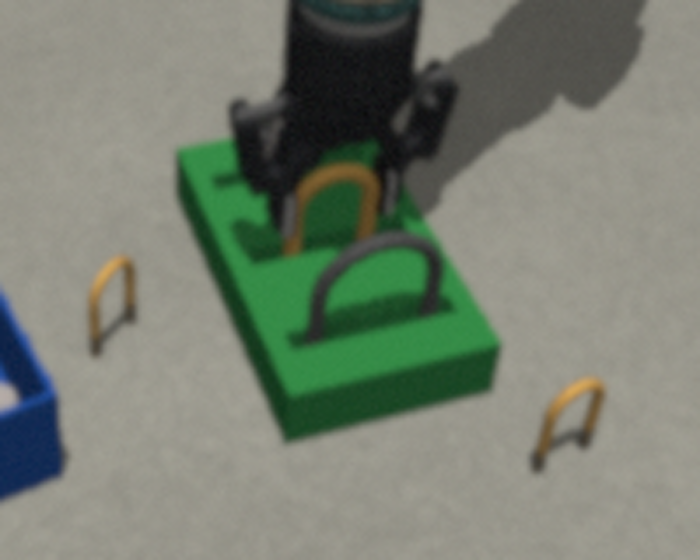

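The picture shows the fingers on both legs, and the gap of 58 mm matches. Next I'll lift and look at the pose in hand.

```bash
cat >> h.py <<'E'
def wcloud(name):
    s=bot.get_state();im,d=bot.grab_frame('wrist');save(im,name)
    p=bot.camera_params('wrist');K=np.array(p['camera_matrix']);M=np.array(p['mount'])
    T=np.eye(4);T[:3,:3]=Ro.from_rotvec(s['orientation']).as_matrix();T[:3,3]=s['tcp_pos']
    v,u=np.mgrid[0:400,0:640]
    c=np.stack([(u-K[0,2])/K[0,0]*d,-(v-K[1,2])/K[1,1]*d,-d,np.ones_like(d)],-1)
    return s,im,d,(c@M.T)[...,:3],(c@(T@M).T)[...,:3]
E
python3 - <<'E'
from h import *
bot.move_straight([.5303,.2484,.215],rate=.12)
s,im,d,C,W=wcloud('w3')
print(s['t'],s['finger_gap'],s['tcp_pos'],s['contact_force'])
hsv=cv2.cvtColor(im,cv2.COLOR_BGR2HSV)
m=(d>0)&(hsv[...,0]>8)&(hsv[...,0]<28)&(hsv[...,1]>120)&(np.linalg.norm(C,axis=-1)<.1)
c=C[m];print(m.sum(),c.min(0),c.max(0),np.median(c,0))
im,d=bot.grab_frame('scene');save(im[:,150:550],'s3')
E
```

```text
5.4667 0.05780275312181864 [0.52975213 0.2482455  0.21421423] [-0.41602407  0.02119395 -0.98970794]
6974 [-0.04518186 -0.05549744 -0.00657656] [0.05447091 0.0281066  0.00837931] [-0.01780747 -0.00114822 -0.00431537]
```

View pics/w3.png

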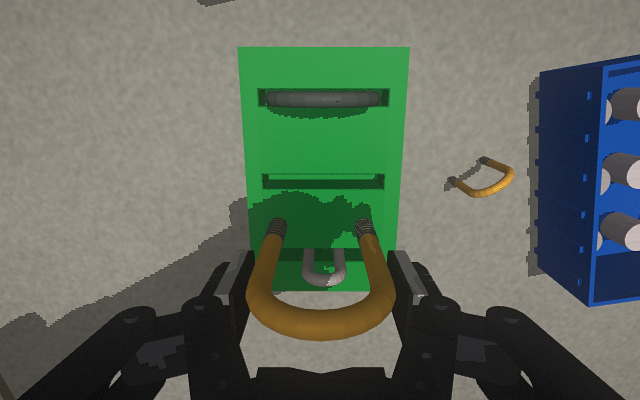

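View pics/s3.png

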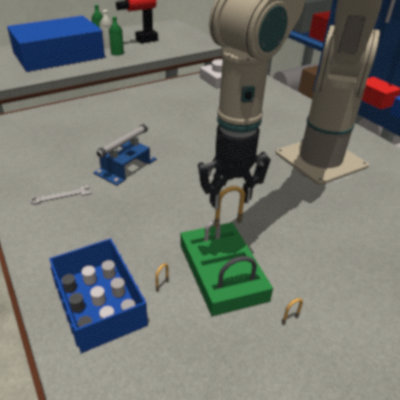

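It's held upright with both legs below the jaws, and the other two bolts still stand at (323,100) and (323,268). I'll move over the bracket and measure both.

```bash
python3 - <<'E'
from h import *
bot.reach([*B,.225],ori(BY)); bot.pause(.2)
s,im,d,C,W=wcloud('w4')
print(s['t'],s['finger_gap'],s['tcp_pos'])
np.savez('w4.npz',C=C,W=W,im=im,d=d)
im,d=bot.grab_frame('scene');save(im[:,100:500],'s4')
E
```

```text
7.6 0.0578479260390874 [ 0.55881446 -0.25365471  0.22493894]
```

View pics/w4.png

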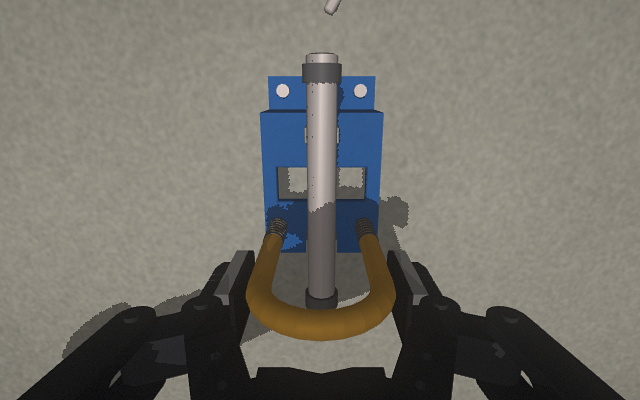

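```bash
python3 - <<'E'
from h import *
z=np.load('w4.npz');C,W,im,d=z['C'],z['W'],z['im'],z['d']
hsv=cv2.cvtColor(im,cv2.COLOR_BGR2HSV)
m=(d>0)&(hsv[...,0]>8)&(hsv[...,0]<28)&(hsv[...,1]>120)&(np.linalg.norm(C,axis=-1)<.09)
m=cv2.erode(m.astype(np.uint8),np.ones((5,5)))>0
c=C[m];print(m.sum(),np.percentile(c,[1,50,99],axis=0).round(4))
for sg in(-1,1):
    l=c[(c[:,1]*sg>.012)&(c[:,0]>-.005)];print(sg,len(l),l.mean(0).round(4),'tilt dz/dx',np.polyfit(l[:,0],l[:,2],1).round(4),'dy/dx',np.polyfit(l[:,0],l[:,1],1).round(4),l[:,0].min().round(4),l[:,0].max().round(4))
r=(d>0)&(np.hypot(W[...,0]-B[0],W[...,1]-B[1])<.13)&(np.linalg.norm(C,axis=-1)>.09)
p=W[r&(abs(W[...,2]-.1)<.015)];print('pipe',len(p),cv2.minAreaRect(p[:,:2].astype(np.float32)*1000),np.percentile(p[:,2],99))
q=r&(abs(W[...,2]-.06)<.006);p=W[q];print('plate',len(p),cv2.minAreaRect(p[:,:2].astype(np.float32)*1000),np.median(p[:,2]))
E
```

```text
4974 [[-0.028  -0.0281 -0.0049]
 [-0.0195 -0.0018 -0.0033]
 [ 0.0374  0.0254  0.0018]]
-1 689 [ 0.0141 -0.0251 -0.0037] tilt dz/dx [ 0.0058 -0.0038] dy/dx [ 0.0004 -0.0252] -0.005 0.0421
1 680 [ 0.0133  0.0224 -0.0037] tilt dz/dx [ 0.0056 -0.0037] dy/dx [0.0034 0.0224] -0.0049 0.0411
pipe 7893 ((560.3173828125, -252.25515747070312), (194.5095672607422, 26.777400970458984), 23.384193420410156) 0.1076479915603237
plate 8830 ((557.2399291992188, -253.66079711914062), (120.25384521484375, 100.3836441040039), 23.446147918701172) 0.058888872146183435
```

The wrist view shows the pipe running vertically at column 322. The holes are at (292,182) and (350,182), and the legs at (277,228) and (365,228) straddle the pipe squarely. Tilt is about 0, the centre is 19 mm below the TCP, and the two bracket fixes agree within 2 mm. I'll lower with force watching.

```bash
python3 - <<'E'
from h import *
T=[.5583,-.2547]
print(bot.move_straight([*T,.15],rate=.1,frame=ori(BY),until_force=8))
s=bot.get_state();print(s['t'],s['tcp_pos'],s['contact_force'])
print(bot.move_straight([*T,.084],rate=.05,until_force=8))
s=bot.get_state();print(s['t'],s['tcp_pos'],s['contact_force'],s['finger_gap'])
im,d=bot.grab_frame('scene');save(cv2.resize(im[80:220,200:370],None,fx=4,fy=4,interpolation=2),'s5')
wcloud('w5')
E
```

```text
False
8.6 [ 0.55864891 -0.25513704  0.15053836] [-0.56623131  0.25525796 -1.56024867]
True
9.7667 [ 0.55813576 -0.25460195  0.08679542] [-0.15258689  0.55645898  6.0999776 ] 0.057487967358973886
```

View pics/s5.png

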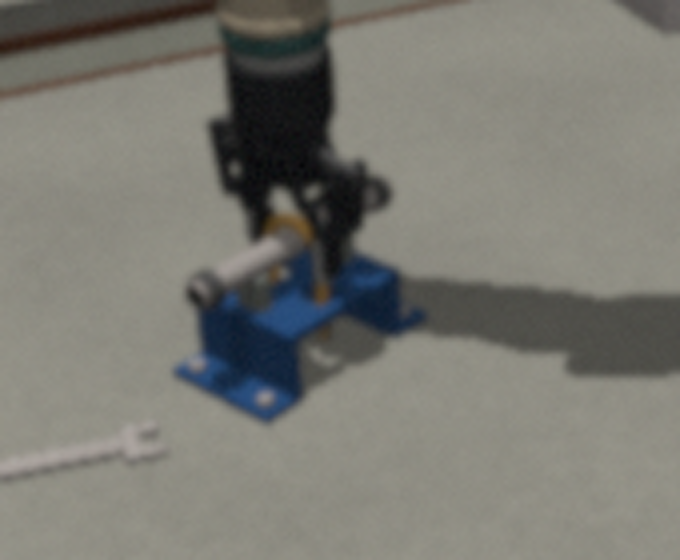

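View pics/w5.png

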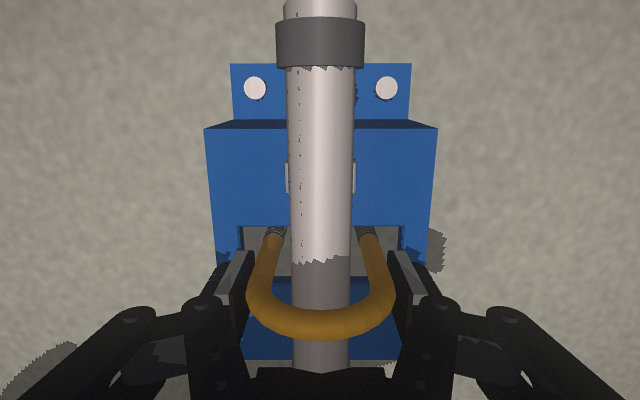

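Contact came at TCP z = 0.087, about the expected 0.086. Both legs enter the holes at (275,232) and (367,232), and the crown is on the pipe. I'll release and back off.

```bash
python3 - <<'E'
from h import *
bot.command_gripper(.085)
s=bot.get_state();print(s['t'],s['finger_gap'],s['contact_force'])
s,im,d,C,W=wcloud('w6')
p=s['tcp_pos']
print(bot.move_straight([p[0],p[1],.24],rate=.08,until_force=6))
s,im,d,C,W=wcloud('w7');print(s['t'],s['tcp_pos'],s['contact_force'])
hsv=cv2.cvtColor(im,cv2.COLOR_BGR2HSV)
m=(d>0)&(hsv[...,0]>8)&(hsv[...,0]<28)&(hsv[...,1]>120)&(np.hypot(W[...,0]-B[0],W[...,1]-B[1])<.06)
w=W[m&(W[...,2]>.08)];print(len(w),np.percentile(w[:,2],98),cv2.minAreaRect(w[:,:2].astype(np.float32)*1000))
im,d=bot.grab_frame('scene');save(cv2.resize(im[80:220,200:370],None,fx=4,fy=4,interpolation=2),'s7')
E
```

```text
10.2583 0.08507968406689184 [-0.1553997   1.04920845 -0.13385301]
False
12.3917 [ 0.55701177 -0.25374732  0.23958495] [-1.22922547 -0.08597704  0.08160266]
976 0.11521378054864703 ((564.55322265625, -252.9642333984375), (24.00568962097168, 112.64224243164062), 26.736316680908203)
```

View pics/w7.png

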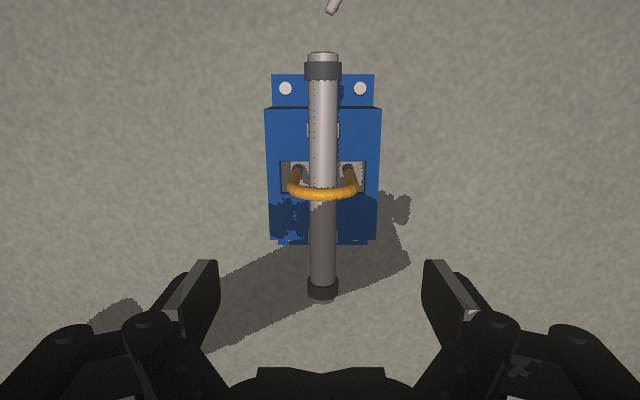

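View pics/s7.png

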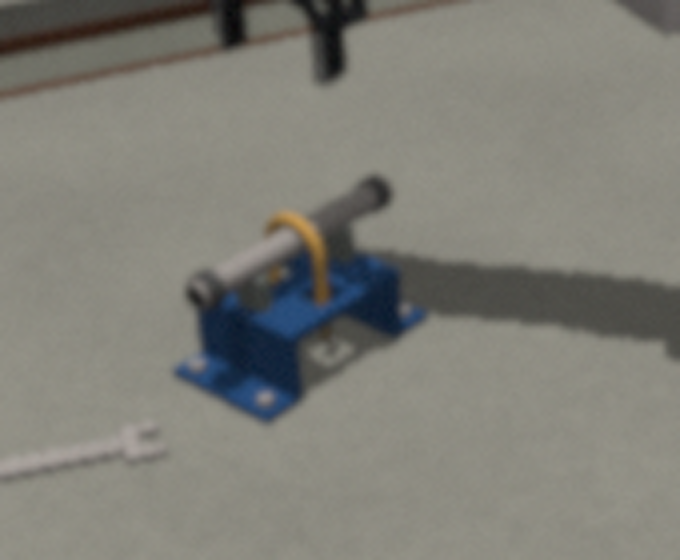

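The views show the crown at (322,193) on the pipe, with the legs at (297,172) and (348,172) in the holes. The rectangle fit was polluted by a few pipe or edge pixels, so I'll do a cleaner check of the pose and rest.

```bash
python3 - <<'E'
from h import *
def meas(n):
    s,im,d,C,W=wcloud(n)
    hsv=cv2.cvtColor(im,cv2.COLOR_BGR2HSV)
    m=(d>0)&(hsv[...,0]>8)&(hsv[...,0]<28)&(hsv[...,1]>150)
    k,l,st,_=cv2.connectedComponentsWithStats(m.astype(np.uint8));m=l==1+st[1:,4].argmax()
    a=np.radians(23.4);R=np.array([[np.cos(a),np.sin(a)],[-np.sin(a),np.cos(a)]])
    w=W[m];b=np.c_[(w[:,:2]-[.558,-.2542])@R.T,w[:,2]]
    hi=b[(b[:,2]>.104)];print('crown',len(hi),hi.mean(0).round(4),np.percentile(hi[:,2],98),cv2.minAreaRect(hi[:,:2].astype(np.float32)*1000))
    for sg in(-1,1):
        lo=b[(b[:,2]<.1)&(b[:,1]*sg>.01)];print('leg',len(lo),np.median(lo,0).round(4))
meas('w8');bot.pause(.5);meas('w9')
im,d=bot.grab_frame('top');save(im[140:280,150:470],'t9')
v,u=np.mgrid[0:400,0:640];W=world('top',u,v,d)
tall=(u>195)&(u<295)&(v>178)&(v<255)&(d>0)&(W[...,2]>.065)
n,l,s,c=cv2.connectedComponentsWithStats(tall.astype(np.uint8))
for i in range(1,n):
    if s[i,4]>8: print(W[l==i].mean(0).round(4))
s=bot.get_state();print(s['t'],s['contact_force'])
E
```

```text
crown 693 [0.0005 0.0009 0.1109] 0.11511490269713012 ((-0.03361320495605469, 0.7413311004638672), (9.2401123046875, 45.4740104675293), 0.578003466129303)
leg 48 [ 0.0024 -0.0256  0.096 ]
leg 54 [0.0029 0.0272 0.0948]
crown 678 [0.0004 0.0009 0.1109] 0.11510852714796845 ((-0.027932167053222656, 0.6369724273681641), (45.47989273071289, 9.364797592163086), 89.40538024902344)
leg 48 [ 0.0027 -0.0249  0.097 ]
leg 54 [0.0028 0.027  0.0955]
[0.5447 0.3146 0.1069]
[0.5183 0.1778 0.0909]
13.1417 [ 0.29961256 -0.28250179 -0.42561032]
```

The U-bolt is at rest and centred within 1 mm, square within 1°, with its crown top at 115 mm (so its centre is about 66 mm up). The other two have not moved. I'll hand in.

```bash
python3 -c "
from h import *
bot.close_job()"
```

```text
the job is handed in; nothing more can be done
```

I took the brass U-bolt from the rack's middle slot, lowered it over the middle of the pipe with a leg through each hole, released it, backed off and handed the job in. The last clock reading before hand-in was 13.1 s, and the hand-in reports no verdict.

- **Fit:** the crown is within 1 mm of the pipe's middle along and across, and within 1° of square. Its top is at 115 mm, so the centre is about 66 mm up, against 67 mm for home. Two measurements 0.5 s apart were the same.
- **Other U-bolts:** the narrow and wide ones are where they were at the start, within 1 mm.
- **Robot:** the gripper is open and clear of the part, with its TCP at 0.24 m.
- **Disagreements:** camera fixes differed by up to about 2.5 mm. The first fit after release gave a wrong outline because of stray pixels; I redid it with a cleaner colour mask before handing in.

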